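# Throw the interlocked valve levers in the order the interlock allows

## Task

Put the orange valve bank into service: throw all three of its levers fully over, from leaning to its front until they rest on their end stops leaning to its rear. An interlock you cannot see lets them go only one after another in one order, so feel with a light push which lever is free, ease off any that is held, and never press on the bank or its levers with more than about 20 N, at the end stops too. Leave everything else on the bench where it is, and let go at the end.

Things in the scene. Friction and masses are not known exactly. Their poses are not given: they have to be found in the camera images.
- bank: Orange steel interlocked valve-lever bank, fixed to the table, 220 mm deep (its x), 400 mm wide (its y), deck 76.5 mm high, three levers in a row across it. Origin: centre of its underside; x points to its rear (away from the robot when square on), y to its left, z up. A gauge (48 mm wide, 20 mm high) stands on the rear deck between middle and right levers; pipe stubs stick out 50 mm at the rear
- bank_top (a point): Centre of the bank's deck, 76.5 mm above the table. Beneath it lies the hidden interlock: at first it holds two of the three levers; a lever thrown fully over (beyond 0.84 rad) frees exactly one other. The order is drawn anew each time and cannot be seen
- lever_left (a joint): Left lever's angle (rad) at its pivot, red handle: 0 leans 0.45 rad to the bank's front, 0.9 is the end stop, 0.45 rad to its rear; starts at 0 to 0.12. Turns about the bank's y through (0, +110, 60) mm; stays where left. A free one takes a steady 3 to 5 N at the handle. A held one moves as freely up to about 0.22 and stops there. Its arm is springy: 1.5 N bends it 1 mm at the handle
- grip_left (a point): Centre of the left lever's red T-handle: a round bar 18 mm thick and 58 mm long along the bank's y, on a 12 mm rod, 120 mm from the pivot (168 to 180 mm above the table); it turns with the lever
- lever_mid (a joint): Middle lever's angle (rad) at its pivot, yellow handle: 0 leans 0.45 rad to the bank's front, 0.9 is the end stop, 0.45 rad to its rear; starts at 0 to 0.12. Turns about the bank's y through (0, 0, 60) mm; stays where left. A free one takes a steady 3 to 5 N at the handle. A held one moves as freely up to about 0.22 and stops there. Its arm is springy: 1.5 N bends it 1 mm at the handle
- grip_mid (a point): Centre of the middle lever's yellow T-handle: a round bar 18 mm thick and 58 mm long along the bank's y, on a 12 mm rod, 120 mm from the pivot (168 to 180 mm above the table); it turns with the lever
- lever_right (a joint): Right lever's angle (rad) at its pivot, blue handle: 0 leans 0.45 rad to the bank's front, 0.9 is the end stop, 0.45 rad to its rear; starts at 0 to 0.12. Turns about the bank's y through (0, -110, 60) mm; stays where left. A free one takes a steady 3 to 5 N at the handle. A held one moves as freely up to about 0.22 and stops there. Its arm is springy: 1.5 N bends it 1 mm at the handle
- grip_right (a point): Centre of the right lever's blue T-handle: a round bar 18 mm thick and 58 mm long along the bank's y, on a 12 mm rod, 120 mm from the pivot (168 to 180 mm above the table); it turns with the lever
- padlock: Brass padlock, 22 x 40 x 55 mm high, standing on the rear part of the bank's deck; bystander, origin under its centre
- tin: Small round tin, 36 mm across, 36 mm high, standing on the front part of the bank's deck; bystander, origin under its centre
- wrench: Loose wrench lying on the table left of the bank; bystander
- screwdriver: Loose screwdriver lying on the table right of the bank; bystander
- spray: Spray can, 54 mm across, 170 mm high, standing left of the bank; bystander, origin under its centre
- flange: Square steel plate 90 x 90 x 8 mm with a round hole, lying right of the bank; bystander, origin under its centre

How it is judged (in metres and radians):
On the way, in this order (a step that is already met when the one before it is completed fails the run):
1. a first lever is fully over (value of joint any of lever_left, lever_mid, lever_right above 0.84 rad), for 0.1 s.
2. two levers are fully over ((value of joint each of lever_left, lever_mid above 0.84 rad or value of joint each of lever_left, lever_right above 0.84 rad or value of joint each of lever_mid, lever_right above 0.84 rad)), for 0.1 s.
3. all three levers are fully over (value of joint each of lever_left, lever_mid, lever_right above 0.84 rad), for 0.1 s.
At the end, for the whole second after the job is handed in: all three levers stand beyond 0.84 rad (end stop at 0.9), at rest, with nothing of the robot touching the bank (all of step 3 and velocity of joint lever_left between -0.05 and 0.05 rad/s and velocity of joint lever_mid between -0.05 and 0.05 rad/s and velocity of joint lever_right between -0.05 and 0.05 rad/s and contact force between each of the fingers, the arm and bank below 0.5 N).
It fails at once if the robot presses on the bank or one of its levers with more than 22 N (contact force between any of the fingers, the arm and bank above 22 N).
It fails at once if a bystander is moved by more than 25 mm (distance of any of padlock, tin, wrench, screwdriver, spray, flange from where it was at the start of the episode above 0.025 m).
It also fails if it takes over 69 s, if anything falls off the work surface, if the arm or the gripper's body presses on something with over 40 N, if the wrist force passes 120 N, or if a joint passes its speed limit or range.

## Robot

A 6-joint arm with a two-finger parallel gripper is mounted at the origin on the work surface. World frame = base frame: x ahead of the robot, y to its left, z up, the work surface at z = 0. Lengths are in mm, angles in rad, forces in N, time in s.
With the tool pointing down it reaches from about 400 to 925 mm from the base axis. Payload 12.5 kg.
Tool frame: the origin (TCP) lies midway between the tips of the shut fingers; the grasp point (between the pads) lies robot.grip_depth behind it (robot.grip_depth is the distance from the TCP to the grasp point, in mm); z points along the fingers, y is the direction in which the jaws open and shut (so a half turn about z gives the same grasp; the last joint's range is limited). The gripper opens to 95 mm and grips with 3 to 60 N. Pads are 20 mm wide; open, the fingers measure 119 mm over their backs; the gripper's body (75 mm by 180 mm) begins 59 mm behind the grasp point.
Start: joints at [1.064, 0.491, 1.559, -0, 1.092, -0.106], TCP at [243.832, 575.493, 214.661] pointing down, gripper open.
Joint ranges: [-3.1, 3.1], [-0.84, 2.19], [0.05, 2.79], [-1.13, 4.28], [0.06, 2.93], [-2.69, 2.69]. Speed limits (rad/s): [2.22, 2.22, 2.79, 3.14, 3.14, 3.14].

## Interface

Orientations are given as a unit quaternion [w, x, y, z].
In Python, from workcell import robot gives the robot as it stands. Calls block until the motion is done:
- robot.move_ptp(position, orientation): joint-space move of the TCP to a pose.
- robot.servo_line(position, orientation=None, max_speed=150): straight line of the TCP; orientation=None keeps the orientation; max_speed is the mean speed in mm/s.
- robot.set_joints(angles): joint-space move.
- robot.open_gripper() and robot.grasp(): open the fingers fully, or close them until they stop; the grip force is fixed at half the most.
- robot.wait(seconds).
- robot.inverse_kinematics(position, orientation): joint angles nearest the present ones, or None.
- robot.get_state(): the state.
- robot.get_image(name): name is "scene" or "top" or "wrist"; returns (picture, depth): 420x560x3 uint8, red, green, blue; 420x560 float32, mm along the optical axis (not along the pixel's ray), 0 where there is no reading.
- robot.calibration(name): a dict with "fx", "fy", "cx", "cy" (pixels), "view" (4x4, takes a point from world to camera coordinates); the wrist camera has in their place "mount" (4x4, takes a point from camera to tool coordinates, whose origin is the TCP and whose axes are the flange's). Camera axes: x right, y up, looking along -z (the intrinsics and any distortion apply to the point x, -y, -z); pixel columns grow to the right and rows downward; lengths in mm; the calibration is good to about 2 mm. A picture is of the moment at which its call begins: read the wrist's pose just before it. calibration takes no time and is no camera call.
A pose or a line that the arm cannot do raises robot.Unreachable and nothing moves.
- robot.close_job(): hands the job in, once; it reports no verdict.
The state is a dict: "clock": time; "joint_positions": joint angles; "qd": joint speeds; "joint_torque": joint torques, N m; "eef_pos": TCP position; "eef_rot": TCP orientation; "ft_force": force on the tool from outside, world axes, zero at the start; "torque": the same for the moment, N m; "gripper_width": finger opening in mm.
Only numpy, scipy, OpenCV 4.12 (cv2) and the standard library are available. Lean on these libraries where they do the work, as an engineer would, in place of code of your own. Each camera call takes 0.05 s, during which the arm holds its last target.

## Working session

There is one attempt and no reset: what is moved stays moved. The work goes in short steps, each a Python script; the robot and the scene stay as the last script left them, time stands still between calls to the robot, and variables do not carry over. Pictures are saved under pics/ and viewed, and the job is handed in when it is done.

```bash
mkdir -p pics; ls; python3 - <<'E'
from workcell import robot
import cv2,numpy as np
print(robot.get_state(), robot.grip_depth)
for n in ("scene","top"):
    im,d=robot.get_image(n); cv2.imwrite(f"pics/{n}0.png",im[:,:,::-1]); np.savez(f"{n}0.npz",im=im,d=d)
    print(n,robot.calibration(n))
E
```

```text
pics
{'clock': 0.0, 'joint_positions': array([ 1.06440358e+00,  4.91580879e-01,  1.55949691e+00, -1.00134334e-06,
        1.09169170e+00, -1.05610446e-01]), 'qd': array([-0.00012567, -0.0005906 , -0.00058249,  0.00046568, -0.00041044,
       -0.00125661]), 'joint_torque': array([ 4.98830577e-04, -6.12638783e+01, -2.58183324e+01,  6.93114032e-02,
        4.81494970e-02, -7.32671924e-05]), 'eef_pos': array([243.6927665 , 575.24567781, 214.03216342]), 'eef_rot': array([-1.76836073e-04,  1.99052409e-01,  9.79988669e-01, -5.61216073e-04]), 'ft_force': array([-0.74093104, -0.31980846, -0.1764511 ]), 'torque': array([ 0.02219411, -0.00057509,  0.04057888]), 'gripper_width': 95.1649179276433} 18.8
scene {'fx': 385.22707852395115, 'fy': 385.22707852395115, 'cx': 275.978946122527, 'cy': 211.3291774617047, 'view': array([[ 5.06440080e-01,  8.62158880e-01, -1.41601947e-02,
        -2.62022846e+02],
       [-6.44780180e-01,  3.89551205e-01,  6.57653692e-01,
         2.22670438e+02],
       [ 5.72518091e-01, -3.23931976e-01,  7.53187301e-01,
        -1.39275676e+03],
       [ 0.00000000e+00,  0.00000000e+00,  0.00000000e+00,
         1.00000000e+00]])}
top {'fx': 440.1310061655403, 'fy': 440.1310061655403, 'cx': 279.7186527232242, 'cy': 204.48678657312982, 'view': array([[ 1.54567275e-02, -9.99817269e-01, -1.12480375e-02,
         2.34835929e+01],
       [ 9.83618943e-01,  1.31837946e-02,  1.79777539e-01,
        -5.04227539e+02],
       [-1.79596396e-01, -1.38425552e-02,  9.83642983e-01,
        -1.26150062e+03],
       [ 0.00000000e+00,  0.00000000e+00,  0.00000000e+00,
         1.00000000e+00]])}
```

View pics/scene0.png

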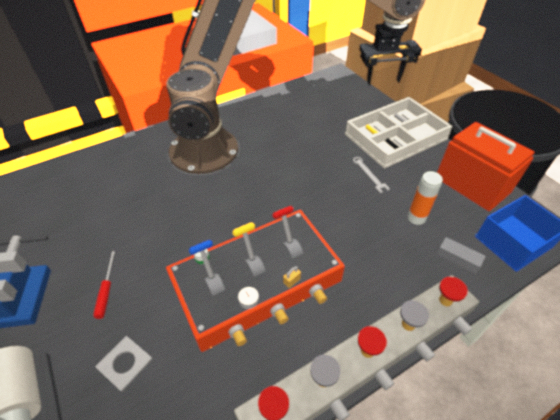

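View pics/top0.png

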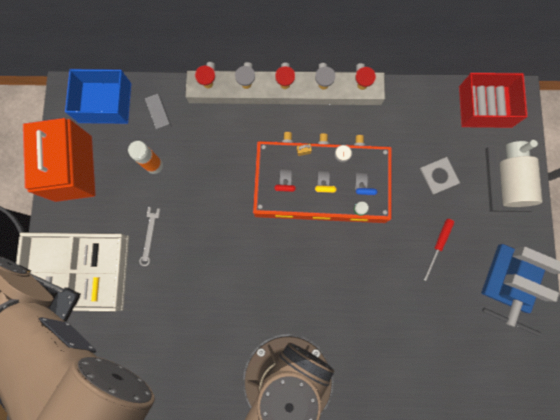

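```bash
cat > h.py <<'E'
import numpy as np,cv2
def pts(n,robot,d):
    c=robot.calibration(n); v,u=np.mgrid[:d.shape[0],:d.shape[1]].astype(float)
    X=np.stack([(u-c['cx'])/c['fx']*d,-(v-c['cy'])/c['fy']*d,-d],-1)
    T=np.linalg.inv(c['view']); return X@T[:3,:3].T+T[:3,3]
E
python3 - <<'E'
from workcell import robot
from h import *
for n in("top","scene"):
    f=np.load(n+"0.npz"); im,d=f['im'],f['d']; P=pts(n,robot,d)
    ok=(d>0)
    m=ok&(abs(P[...,2]-76.5)<14)&(P[...,0]>350)&(P[...,0]<720)&(abs(P[...,1]+80)<260)
    m=cv2.morphologyEx(m.astype(np.uint8),cv2.MORPH_OPEN,np.ones((3,3)))
    k,l,s,c=cv2.connectedComponentsWithStats(m); i=1+np.argmax(s[1:,4]); mm=l==i
    q=P[mm]; r=cv2.minAreaRect(q[:,:2].astype(np.float32)); print(n,"deck z",np.median(q[:,2]),r); print(cv2.boxPoints(r))
    hsv=cv2.cvtColor(im,cv2.COLOR_RGB2HSV)
    H=ok&(P[...,2]>150)&(P[...,2]<200)&(P[...,0]>350)&(P[...,0]<720)&(abs(P[...,1]+80)<220)&(hsv[...,1]>120)
    for nm,a,b in(("red",0,8),("red2",170,180),("yel",20,35),("blue",100,130)):
        z=H&(hsv[...,0]>=a)&(hsv[...,0]<=b)
        if z.sum(): print(nm,z.sum(),np.median(P[z],0).round(1),P[z].min(0).round(1),P[z].max(0).round(1))
E
```

```text
top deck z 75.5709714097436 ((575.73974609375, -93.88264465332031), (399.0144348144531, 221.84371948242188), 88.22392272949219)
[[ 458.68777 -289.85617]
 [ 680.4249  -296.73187]
 [ 692.79175  102.09088]
 [ 471.05457  108.96658]]
red 128 [526.2  15.4 175.2] [518.3 -11.5 164.5] [537.1  45.2 181.8]
yel 128 [524.3 -93.2 175.4] [ 516.5 -119.7  166.6] [533.6 -65.3 183.2]
blue 132 [ 519.6 -201.8  175.4] [ 512.3 -229.4  164.6] [ 529.9 -175.3  179.8]
scene deck z 75.7992274748542 ((577.3770751953125, -97.06367492675781), (400.8138732910156, 222.16305541992188), 88.09159088134766)
[[ 459.68326  -293.66022 ]
 [ 681.723    -301.05865 ]
 [ 695.0709     99.53287 ]
 [ 473.03113   106.931305]]
red 146 [533.8  11.4 174.5] [ 522.3 -102.   155.9] [540.5  40.  179.8]
red2 1 [531.9 -14.3 170. ] [531.9 -14.3 170. ] [531.9 -14.3 170. ]
yel 154 [531.6 -97.7 175.5] [ 520.1 -124.3  165.7] [538.1 -69.  180.5]
blue 162 [ 526.3 -206.6  174.9] [ 515.  -233.7  168.2] [ 532.8 -178.9  180.1]
```

```bash
cat >> h.py <<'E'
from workcell import robot
C=np.array([576.5,-95.5]); th=-0.032
ex=np.array([np.cos(th),np.sin(th)]); ey=np.array([-ex[1],ex[0]])
Q=[0,-np.sin(th/1),np.cos(th),0]
Q=np.array([0,-np.sin(th),np.cos(th),0])
Y=dict(left=110,mid=0,right=-110); ZP=160.
def W(x,y,z): return [*(C+ex*x+ey*y),z]
def force(n=3):
    return np.mean([robot.get_state()['ft_force'] for _ in range(n)],0)
def go_front(name):
    y=Y[name]; s=robot.get_state()['eef_pos']
    robot.servo_line(W(-95,y,225),Q,200)
    robot.servo_line(W(-92,y,ZP),Q,150); robot.wait(.15)
def leave(x,name):
    robot.servo_line(W(x-25,Y[name],ZP),Q,120); robot.servo_line(W(x-30,Y[name],225),Q,200)
def push(name,lim=8.5):
    y=Y[name]; f0=force(); x=-92; log=[]; touched=False
    while x<48:
        st=5 if x<-78 else (2.5 if x<-32 else (6 if x<20 else 2))
        x+=st; robot.servo_line(W(x,y,ZP),Q,50)
        df=force()-f0; F=-(df[:2]@ex); s=robot.get_state()
        log.append((round(x,1),round(float((s['eef_pos'][:2]-C)@ex),1),round(float(F),1),round(float(np.linalg.norm(df)),1)))
        if np.linalg.norm(df)>14 or F>(9.5 if x>20 else lim): break
    print(name,'stopped x',x,'F',F,'clock',s['clock']); print(log)
    return x
E
python3 - <<'E'
from h import *
s=robot.get_state()
robot.servo_line([*s['eef_pos'][:2],260]); robot.grasp()
robot.move_ptp(W(-95,0,250),Q); print(robot.get_state())
go_front('mid'); print(robot.get_state()['clock'])
im,d=robot.get_image("scene"); cv2.imwrite("pics/s1.png",im[:,:,::-1])
E
```

```text
{'clock': 4.5833, 'joint_positions': array([-3.23516844e-01,  2.60062785e-01,  1.83157412e+00,  9.23017470e-05,
        1.04994898e+00, -1.83097235e+00]), 'qd': array([ 0.00346237,  0.00024024,  0.00100508, -0.00027063, -0.00069188,
       -0.00011286]), 'joint_torque': array([-3.20585892e-01, -4.44256246e+01, -2.50718451e+01, -5.65357518e-02,
        7.02968845e-02, -5.62144603e-03]), 'eef_pos': array([481.6946112 , -91.98208772, 249.99969938]), 'eef_rot': array([1.47616921e-05, 3.16880716e-02, 9.99497806e-01, 3.73639587e-05]), 'ft_force': array([-0.70508804, -0.44530149,  0.11253793]), 'torque': array([-0.05556857,  0.02348379,  0.01567147]), 'gripper_width': 0.7011074791017919}
5.5917
```

View pics/s1.png

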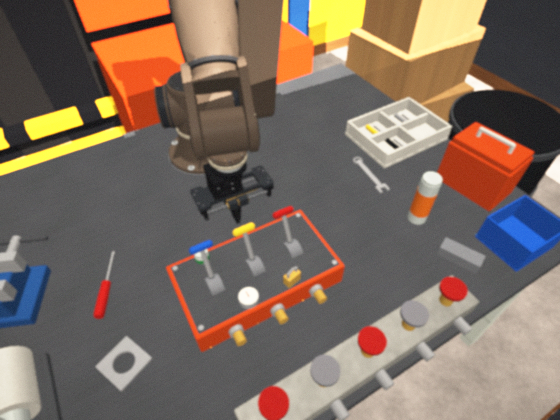

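The closed fingertips, at (236, 213), are just in front of the yellow handle at (244, 229) and aligned with it. I'll push lightly on the middle lever.

```bash
python3 - <<'E'
from h import *
x=push('mid')
if x<20: leave(x,'mid'); print('held, eased off',robot.get_state()['clock'])
E
```

```text
mid stopped x -39.5 F 9.742987252163038 clock 10.1417
[(-87, -86.6, -0.4, 0.7), (-82, -81.7, -1.2, 1.4), (-77, -76.8, -0.2, 0.8), (-74.5, -74.4, -0.3, 0.4), (-72.0, -71.9, -0.7, 0.7), (-69.5, -69.7, 1.1, 1.4), (-67.0, -67.5, 5.0, 6.1), (-64.5, -65.0, 5.5, 6.7), (-62.0, -62.4, 3.7, 5.7), (-59.5, -59.9, 4.6, 5.8), (-57.0, -57.3, 4.1, 5.6), (-54.5, -54.7, 3.5, 5.0), (-52.0, -52.1, 4.5, 6.1), (-49.5, -49.6, 3.0, 4.0), (-47.0, -47.1, 3.2, 4.1), (-44.5, -44.7, 5.3, 6.3), (-42.0, -42.6, 7.4, 9.2), (-39.5, -40.5, 9.7, 12.0)]
held, eased off 10.975
```

Middle is held: the force rose at about 0.2 rad. I eased off. Next is left.

```bash
sed -i 's/st=5 if x<-78/st=10 if x<-80 else 2.5 if x<-62 else 4 if x<-50/' h.py; python3 - <<'E'
from h import *
go_front('left')
x=push('left')
leave(x,'left'); print(robot.get_state()['clock'])
if x>20:
    im,d=robot.get_image("scene"); cv2.imwrite("pics/s2.png",im[:,:,::-1])
E
```

```text
left stopped x 38.0 F 9.936188781655318 clock 21.025
[(-82, -81.7, -0.2, 0.7), (-72, -72.0, 0.7, 0.9), (-69.5, -70.1, 3.3, 4.4), (-67.0, -67.6, 4.9, 6.5), (-64.5, -65.1, 4.6, 6.1), (-62.0, -62.5, 5.1, 7.3), (-58.0, -58.3, 3.9, 5.8), (-54.0, -54.2, 3.2, 5.2), (-50.0, -50.1, 3.3, 5.5), (-47.5, -47.6, 4.4, 6.1), (-45.0, -45.1, 3.7, 5.3), (-42.5, -42.5, 3.4, 5.3), (-40.0, -40.0, 3.6, 4.6), (-37.5, -37.5, 3.0, 4.6), (-35.0, -35.0, 3.5, 5.1), (-32.5, -32.4, 2.4, 4.3), (-30.0, -29.9, 2.3, 3.5), (-24.0, -23.9, 2.6, 3.8), (-18.0, -17.9, 2.3, 3.7), (-12.0, -11.9, 2.8, 3.4), (-6.0, -6.0, 1.9, 2.6), (0.0, -0.1, 1.8, 2.0), (6.0, 5.8, 2.2, 2.6), (12.0, 11.9, 2.6, 2.9), (18.0, 17.9, 4.0, 4.0), (24.0, 24.0, 2.9, 3.0), (26.0, 25.8, 4.3, 4.3), (28.0, 27.8, 4.4, 4.4), (30.0, 29.9, 3.7, 3.8), (32.0, 31.9, 4.3, 4.4), (34.0, 33.8, 5.2, 5.2), (36.0, 35.2, 7.0, 7.1), (38.0, 36.4, 9.9, 10.3)]
21.8583
```

Left was free and reached its end stop, where the force rose to 10 N. Middle again.

```bash
python3 - <<'E'
from h import *
go_front('mid')
x=push('mid')
leave(x,'mid'); print(robot.get_state()['clock'])
im,d=robot.get_image("scene"); cv2.imwrite("pics/s3.png",im[:,:,::-1])
E
```

```text
mid stopped x -37.5 F 12.100101063085777 clock 27.2417
[(-82, -81.7, 0.0, 0.8), (-72, -71.8, -0.8, 1.3), (-69.5, -69.4, -0.0, 0.5), (-67.0, -66.9, -0.9, 0.9), (-64.5, -64.4, -0.2, 0.9), (-62.0, -61.9, -0.1, 1.2), (-58.0, -57.8, -0.4, 0.8), (-54.0, -53.8, -0.1, 1.2), (-50.0, -49.8, -0.4, 0.5), (-47.5, -47.4, -0.2, 1.0), (-45.0, -45.3, 2.7, 3.8), (-42.5, -43.2, 6.1, 7.9), (-40.0, -41.1, 8.0, 11.3), (-37.5, -39.0, 12.1, 15.0)]
28.075
```

View pics/s3.png

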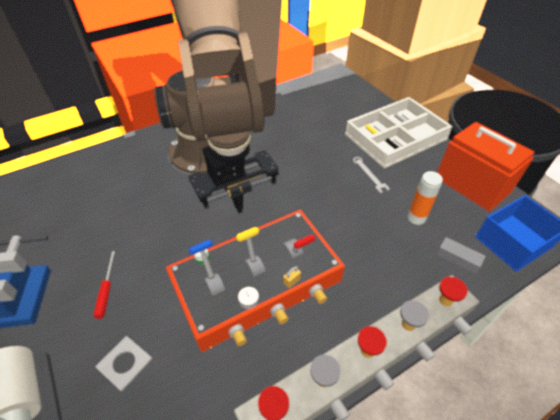

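Red at (304, 242) now leans to the rear. Yellow at (247, 235) is still held and blue at (201, 247) is still in front, so right must be next.

```bash
python3 - <<'E'
from h import *
go_front('right')
x=push('right')
leave(x,'right'); print(robot.get_state()['clock'])
E
```

```text
right stopped x 38.0 F 10.83519713681041 clock 38.175
[(-82, -81.7, 0.2, 1.0), (-72, -71.9, 0.5, 1.2), (-69.5, -70.0, 4.5, 5.1), (-67.0, -67.4, 6.1, 6.7), (-64.5, -64.9, 5.0, 5.9), (-62.0, -62.3, 5.4, 6.7), (-58.0, -58.2, 4.7, 5.5), (-54.0, -54.1, 4.0, 4.3), (-50.0, -50.1, 4.5, 5.2), (-47.5, -47.6, 3.8, 4.1), (-45.0, -45.0, 3.0, 4.5), (-42.5, -42.5, 4.5, 5.4), (-40.0, -40.0, 4.1, 4.8), (-37.5, -37.5, 3.9, 4.6), (-35.0, -35.0, 2.9, 3.4), (-32.5, -32.4, 4.0, 4.5), (-30.0, -29.9, 4.7, 5.2), (-24.0, -23.9, 1.9, 2.6), (-18.0, -17.9, 2.5, 3.0), (-12.0, -12.0, 3.7, 3.9), (-6.0, -6.1, 3.5, 3.7), (0.0, -0.9, 6.9, 7.0), (6.0, 4.7, 7.4, 8.8), (12.0, 11.5, 3.2, 5.2), (18.0, 17.9, 3.3, 3.9), (24.0, 24.0, 3.4, 3.6), (26.0, 25.8, 5.2, 5.5), (28.0, 27.8, 4.2, 4.6), (30.0, 29.9, 4.2, 4.8), (32.0, 31.9, 3.6, 4.4), (34.0, 33.8, 5.4, 6.1), (36.0, 35.2, 7.8, 8.6), (38.0, 36.4, 10.8, 11.7)]
39.0083
```

Right is at its stop. There was a brief rise to 7–9 N mid-stroke. Middle is last.

```bash
python3 - <<'E'
from h import *
go_front('mid')
x=push('mid')
leave(x,'mid'); print(robot.get_state()['clock'])
robot.servo_line(W(-120,0,260),Q,200)
for n in("scene","top"):
    im,d=robot.get_image(n); cv2.imwrite(f"pics/{n}4.png",im[:,:,::-1]); np.savez(n+"4.npz",im=im,d=d)
    P=pts(n,robot,d); hsv=cv2.cvtColor(im,cv2.COLOR_RGB2HSV)
    H=(d>0)&(P[...,2]>150)&(P[...,2]<195)&(P[...,0]>450)&(P[...,0]<720)&(abs(P[...,1]+95)<190)&(hsv[...,1]>120)
    for nm,a,b in(("red",0,8),("yel",20,35),("blue",100,130)):
        z=H&(hsv[...,0]>=a)&(hsv[...,0]<=b)
        if z.sum(): m=np.median(P[z],0); print(n,nm,z.sum(),m.round(1),'bank x',((m[:2]-C)@ex).round(1))
print(robot.get_state()['clock'])
E
```

```text
mid stopped x 38.0 F 10.457509817409173 clock 49.2417
[(-82, -81.7, -0.6, 1.5), (-72, -71.8, -0.7, 1.8), (-69.5, -69.5, 0.0, 1.1), (-67.0, -66.9, 0.1, 0.9), (-64.5, -64.4, -0.3, 1.5), (-62.0, -61.9, 0.7, 1.7), (-58.0, -57.8, -0.9, 1.0), (-54.0, -53.8, 0.3, 1.2), (-50.0, -49.8, 0.5, 0.7), (-47.5, -47.4, 0.5, 1.5), (-45.0, -45.3, 2.6, 2.8), (-42.5, -42.6, 4.3, 5.2), (-40.0, -40.1, 3.9, 4.0), (-37.5, -37.5, 3.6, 4.5), (-35.0, -35.0, 4.6, 5.3), (-32.5, -32.4, 3.6, 3.9), (-30.0, -29.9, 3.3, 3.5), (-24.0, -23.9, 2.9, 2.9), (-18.0, -17.9, 2.4, 2.6), (-12.0, -11.9, 2.5, 2.9), (-6.0, -6.0, 3.2, 3.6), (0.0, -0.1, 3.2, 3.5), (6.0, 5.8, 4.5, 5.0), (12.0, 11.8, 4.3, 4.7), (18.0, 17.9, 3.6, 4.4), (24.0, 24.0, 4.4, 4.4), (26.0, 25.8, 5.2, 5.4), (28.0, 27.9, 5.8, 6.5), (30.0, 29.9, 4.2, 4.9), (32.0, 31.9, 4.8, 5.5), (34.0, 33.8, 5.7, 6.5), (36.0, 35.2, 8.5, 9.0), (38.0, 36.4, 10.5, 11.4)]
50.075
scene red 159 [637.1   9.3 174.6] bank x 57.2
scene yel 182 [ 633.  -100.8  174. ] bank x 56.7
scene blue 196 [ 629.5 -210.   174.2] bank x 56.6
top red 128 [629.2  11.4 174.5] bank x 49.2
top yel 50 [ 628.  -109.   175.5] bank x 51.9
top blue 124 [ 622.6 -203.6  174.5] bank x 49.5
50.9917
```

View pics/scene4.png

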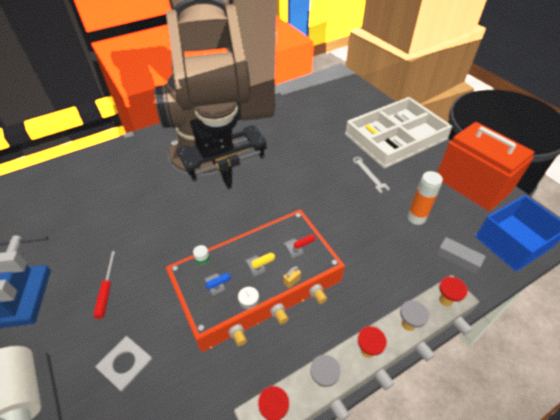

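View pics/top4.png

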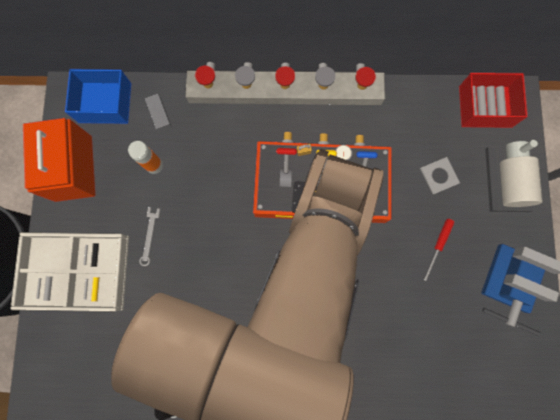

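In the scene view the red, yellow and blue handles at (304, 242), (263, 260) and (218, 281) all lean to the rear. Padlock, tin, spray, flange and tools look unmoved and the gripper is clear, so I'm handing in.

```bash
python3 - <<'E'
from h import *
robot.wait(.3); print(robot.get_state()['ft_force']); print(robot.close_job(), robot.get_state()['clock'])
E
```

```text
[-0.50961524  0.61940757  1.00044985]
the job is handed in; nothing more can be done
the job is handed in; nothing more can be done
```

All three levers are thrown fully over to the rear, and the job is handed in. I pushed with the closed fingers. Middle was held at first, left was free, middle was still held, then right went, and middle last. I eased off each time a lever was held.

- **Levers:** each one showed a clear force rise at its end stop. In the final pictures the handles stand 49–57 mm behind the pivot line, where about 52 mm is expected. The two cameras disagree by up to 8 mm, and the arm partly hid the yellow handle in the top view.
- **Forces:** the highest push I read was 12 N (15 N total), while middle was held. These are readings taken after each small step, so brief peaks in between would not show.
- **Right lever:** mid-stroke the force rose briefly to 7–9 N. I did not find out why, but the lever carried on normally.
- **Bystanders and release:** nothing else on the bench looks moved; I judged this by eye only. The gripper was clear of the bank, with only about 1 N of residual reading, and the clock showed about 51 s.

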